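# Match the cups to their saucers

### The arm

A 7-joint arm with a two-finger parallel gripper is mounted at the origin on the work surface. World frame = base frame: x ahead of the robot, y to its left, z up, the work surface at z = 0. Lengths are in m, angles in degrees, forces in N, time in s.
With the tool pointing down it reaches from about 0.4 to 0.875 m from the base axis. Payload 19.3 kg.
Tool frame: the origin (TCP) lies where the fingers leave the gripper's body, on its centre line; the fingertips stand 73 mm ahead of it and the grasp point (between the pads) lies 54 mm ahead of it; z points along the fingers, y is the line along which they close (so a half turn about z gives the same grasp; the last joint's range is limited). The gripper opens to 85 mm and grips with 20 to 120 N. Pads are 22 mm wide; open, the fingers measure 114 mm over their backs; the gripper's body (76 mm by 85 mm) begins 54 mm behind the grasp point. The pads swing forward as they close: fully open they stand 13 mm farther back than shut.
Start: joints at [-76.788, 29.874, -2.08, 91.645, 1.215, 58.505, -6.463], TCP at [0.185, 0.597, 0.304] pointing down, gripper open.
Joint ranges: [-166.77, 166.77], [-17.47, 122.26], [-85.68, 81.53], [9.62, 139.38], [-72.42, 252.41], [9.2, 110.78], [-144.41, 144.41]. Speed limits (degrees/s): [108.29, 108.29, 136.94, 136.94, 172.46, 172.46, 172.46].

### API

Orientations are given as [roll, pitch, yaw] about the fixed x, y, z axes, in that order (R = Rz(yaw) Ry(pitch) Rx(roll)).
In Python, from cell import manip, cams, ticket gives the robot as it stands.
- The arm moves only by the shell command python3 -m jog 'ROWS' [FORCE]. ROWS is JSON, a list of rows, each a list of 7 numbers: the turn, a rotation vector about the tool's x, y, z in rad, then the shift along the tool's x, y, z in mm, then the closure, from 0 (fully open) to 1 (shut). In form: [[ax, ay, az, tx, ty, tz, hand], ...]. A call has 1 to 10 rows; each row shifts and turns the commanded pose from where the row before left it, along the tool's axes as they then stand; what a row does not reach is not made up. A row lasts 1/8 s, in which the tool goes at most 62.5 mm and 10.7 degrees, less where a joint would pass 70% of its speed; a pose out of reach is approached as far as the arm can. A call is refused whole if a number of a shift passes 62.5 or a number of a turn 0.188, either way. A call with a gripper value outside its range is refused whole. The fingers move at their own pace and stop on an object; FORCE is the grip in N (left out, the last holds). Time passes only in rows, so rows that do not move let the fingers close. It gives the time, the measured TCP pose, the force, the opening and the grip force at its end, in the units of the state.
- manip.sense(): the state, without advancing time (a new reading comes with each control period).
- cams.get_image(name): name is "side" or "top"; returns (picture, depth): 400x640x3 uint8, red, green, blue; 400x640 float32, m along the optical axis (not along the pixel's ray), 0 where there is no reading.
- cams.camera_model(name): a dict with "fx", "fy", "cx", "cy" (pixels), "D" ([k1, k2, p1, p2, k3] as OpenCV has them; the pictures are not rectified), "R" (3x3) and "t" (3): a world point X has camera coordinates R X + t. Camera axes: x right, y down, z forward; pixel columns grow to the right and rows downward; lengths in m; the calibration is good to about 2 mm. A picture is of the moment at which its call begins. camera_model takes no time and is no camera call.
- ticket.hand_in(): hands the job in; it is judged then, once.
The state is a dict: "clock": time; "joint_pos": joint angles; "dq": joint speeds; "tau": joint torques, N m; "tcp_pos": TCP position; "tool_rot": TCP orientation; "force": force on the tool from outside, world axes, zero at the start; "moment": the same for the moment, N m; "gripper_width": opening from 0.0 (shut) to 1.0 (fully open); "finger_force": force on a finger pad.
Only numpy, scipy, OpenCV 4.12 (cv2) and the standard library are available. Lean on these libraries where they do the work, as an engineer would, in place of code of your own. Each camera call takes 0.05 s, during which the arm holds its last target. There are 200 camera calls.

### The job

The three cups from the kiln were set down on the wrong saucers. Swap them round so that each stands upright in the middle of its own saucer, small cup on the small one, medium on the medium, large on the large; the empty banding wheel is free for parking a cup meanwhile. Set the cups down gently without dropping or tipping them, and leave the saucers, the jug, the glaze jar and the kiln post where they are.

Things in the scene. Friction and masses are not known exactly. Their poses are not given: they have to be found in the camera images.
- cup_small_mid (a point): The small one of three white glazed coffee cups of one shape with grey rims: round, 46 mm across its straight upper wall (the upper two thirds), 54 mm tall, wall 4 mm, tapering to a foot 33 mm across. One loop handle sticks out 23 mm from the wall. The point is on the cup's axis half-way up, 27 mm above its foot; z up the axis, +y towards the handle, x square to it. Loose, 90 g or so. It starts upright on a saucer that is not its own.
- cup_medium_mid (a point): The medium one of three white glazed coffee cups of one shape with grey rims: round, 55 mm across its straight upper wall (the upper two thirds), 68 mm tall, wall 4 mm, tapering to a foot 40 mm across. One loop handle sticks out 23 mm from the wall. The point is on the cup's axis half-way up, 34 mm above its foot; z up the axis, +y towards the handle, x square to it. Loose, 140 g or so. It starts upright on a saucer that is not its own.
- cup_large_mid (a point): The large one of three white glazed coffee cups of one shape with grey rims: round, 64 mm across its straight upper wall (the upper two thirds), 84 mm tall, wall 4 mm, tapering to a foot 46 mm across. One loop handle sticks out 23 mm from the wall. The point is on the cup's axis half-way up, 42 mm above its foot; z up the axis, +y towards the handle, x square to it. Loose, 210 g or so. It starts upright on a saucer that is not its own.
- saucer_small: The small one of three white round saucers with grey rims: 100 mm across, rim 12 mm high, level floor 6 mm above the table and 64 mm across. Origin at the centre of its underside, on the table; z up. Loose, about 150 g. It belongs to the small cup.
- saucer_medium: The medium one of three white round saucers with grey rims: 124 mm across, rim 12 mm high, level floor 6 mm above the table and 79 mm across. Origin at the centre of its underside, on the table; z up. Loose, about 230 g. It belongs to the medium cup.
- saucer_large: The large one of three white round saucers with grey rims: 150 mm across, rim 12 mm high, level floor 6 mm above the table and 96 mm across. Origin at the centre of its underside, on the table; z up. Loose, about 340 g. It belongs to the large cup.
- wheel_top (a point): The empty banding wheel (potter's small turntable), heavy and fixed: a level round metal head 160 mm across with ring grooves that turns with slight friction. The point is at the centre of the head's upper face, 54 mm above the table. A free spot big enough for one cup.
- jug_mid (a point): Bystander: a translucent plastic measuring jug, round, 88 mm across its top, 112 mm tall, standing on the table; the point is on its axis half-way up.
- glaze_jar_mid (a point): Bystander: a closed jar of glaze, dark with a white cap, 68 mm across, 85 mm tall; the point is on its axis half-way up.
- kiln_post_mid (a point): Bystander: a square sand-coloured kiln post, 42 by 42 mm, 75 mm tall, standing on the table; the point is at its centre.
There are look-alikes about, which are no part of the job. Leave any blue or pink look-alike of the saucer_medium alone.

How it is judged (in metres and radians):
At the end, for the whole second after the job is handed in: Each cup stands upright (within 0.08 rad) on the floor of the saucer of its own size, its axis within 12 mm of the saucer's centre, released and at rest; each saucer lies level within 25 mm of where it started (horizontal distance between cup_small_mid and saucer_small below 0.012 m and z of cup_small_mid in the frame of saucer_small between 0.029 and 0.037 m and angle between each of cup_small_mid, cup_medium_mid, cup_large_mid's own z axis and vertical below 0.08 rad and angle between each of saucer_small, saucer_medium, saucer_large's own z axis and vertical below 0.05 rad and distance of each of saucer_small, saucer_medium, saucer_large from where it was at the start of the episode below 0.025 m and linear speed of each of cup_small, saucer_small, cup_medium, saucer_medium, cup_large, saucer_large below 0.02 m/s and angular speed of each of cup_small, cup_medium, cup_large below 0.2 rad/s and horizontal distance between cup_medium_mid and saucer_medium below 0.012 m and z of cup_medium_mid in the frame of saucer_medium between 0.036 and 0.044 m and horizontal distance between cup_large_mid and saucer_large below 0.012 m and z of cup_large_mid in the frame of saucer_large between 0.044 and 0.052 m); the robot touches nothing.
It fails at once if a cup is dropped or thrown (moves faster than 0.5 m/s out of the fingers: a fall of over 12 mm) ((linear speed of cup_small above 0.5 m/s and contact force between cup_small and the fingers below 0.05 N) or (linear speed of cup_medium above 0.5 m/s and contact force between cup_medium and the fingers below 0.05 N) or (linear speed of cup_large above 0.5 m/s and contact force between cup_large and the fingers below 0.05 N)).
It fails at once if a cup is tipped over (leans more than 0.6 rad) (angle between any of cup_small_mid, cup_medium_mid, cup_large_mid's own z axis and vertical above 0.6 rad).
It fails at once if the jug, the glaze jar or the kiln post is pushed more than 25 mm or tipped (distance of any of jug_mid, glaze_jar_mid, kiln_post_mid from where it was at the start of the episode above 0.025 m or angle between any of jug_mid, glaze_jar_mid, kiln_post_mid's own z axis and vertical above 0.3 rad).
It also fails if it takes over 104 s, if anything falls off the work surface, if the arm or the gripper's body presses on something with over 40 N, if the wrist force passes 120 N, or if a joint passes its speed limit or range.

## Working session

There is one attempt and no reset: what is moved stays moved. The work goes in short steps, Python scripts to look and compute and a shell command to move; the robot and the scene stay as the last step left them, time stands still between calls to the robot, and variables do not carry over. Pictures are saved under pics/ and viewed, at most 14 in all, crops included, and the job is handed in when it is done.

```bash
mkdir -p pics; python3 - <<'E'
from cell import manip,cams
import cv2,numpy as np
for n in("top","side"):
    im,d=cams.get_image(n); cv2.imwrite(f"pics/{n}0.png",im[:,:,::-1]); np.savez(f"{n}0.npz",im=im,d=d)
    m=cams.camera_model(n); print(n,{k:np.round(v,4).tolist() for k,v in m.items()})
print(manip.sense())
E
```

```text
top {'fx': 418.7998, 'fy': 418.7998, 'cx': 318.7162, 'cy': 198.6494, 'D': [-0.1047, 0.0, 0.0, 0.0, 0.0], 'R': [[0.0242, -0.9995, 0.0195], [-0.9931, -0.0263, -0.1139], [0.1144, -0.0166, -0.9933]], 't': [0.0418, 0.4505, 1.3133]}
side {'fx': 452.2714, 'fy': 452.2714, 'cx': 319.6209, 'cy': 199.921, 'D': [-0.0644, 0.0, 0.0, 0.0, 0.0], 'R': [[0.9991, -0.0372, 0.0206], [-0.0025, -0.5365, -0.8439], [0.0424, 0.8431, -0.5361]], 't': [-0.4446, 0.1107, 1.211]}
{'clock': 0.1, 'joint_pos': array([-76.78780059,  29.90291769,  -2.08299973,  91.6685184 ,
         1.21312703,  58.50667261,  -6.46153557]), 'dq': array([ 0.02029325, -0.14185737,  0.05073506, -0.1473548 ,  0.04701609,
       -0.06992395, -0.06116086]), 'tau': array([ 3.10515636e-03, -9.28478980e+01,  1.98412724e+00, -3.70542240e+01,
        1.82199210e-02,  5.02803698e-03, -1.13899921e-05]), 'tcp_pos': array([0.18511657, 0.59672283, 0.30342613]), 'tool_rot': array([-1.79943884e+02,  1.85062413e-03,  1.62766975e+02]), 'force': array([-0.44117483, -0.68586225, -0.7622107 ]), 'moment': array([ 4.74435217e-02,  6.77483709e-05, -6.13113931e-03]), 'finger_force': 0.0, 'gripper_width': 0.9995691324335827}
```

View pics/top0.png

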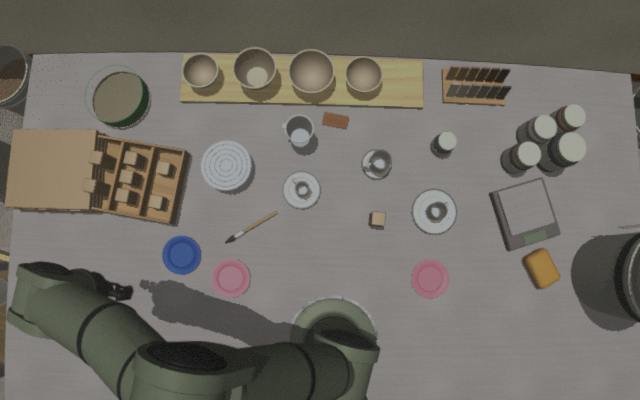

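View pics/side0.png

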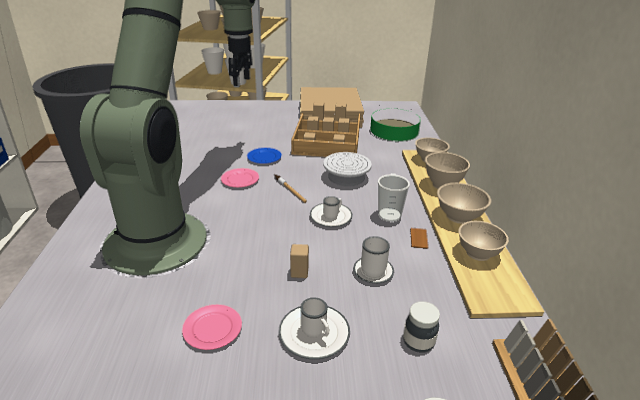

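The top view shows the wheel at (227,166), the medium saucer with the small cup at (302,190), and the small saucer with the large cup at (377,163). The large saucer with the medium cup is at (436,212), the jug at (299,130), the post at (377,219) and the jar at (444,144).

```bash
cat > h.py <<'E'
import cv2,numpy as np
from cell import cams
def ray(n,u,v,z):
    "pixel -> world point on the plane at height z"
    m=cams.camera_model(n);K=np.array([[m['fx'],0,m['cx']],[0,m['fy'],m['cy']],[0,0,1]])
    p=cv2.undistortPoints(np.array([[[u,v]]],float),K,np.array(m['D']))[0,0]
    R=np.array(m['R']);c=-R.T@m['t'];d=R.T@np.r_[p,1]
    return c+d*(z-c[2])/d[2]
def proj(n,X):
    m=cams.camera_model(n);K=np.array([[m['fx'],0,m['cx']],[0,m['fy'],m['cy']],[0,0,1]])
    return cv2.projectPoints(np.atleast_2d(X).astype(float),cv2.Rodrigues(np.array(m['R']))[0],np.array(m['t']),K,np.array(m['D']))[0][:,0]
def crop(im,u0,v0,u1,v1,s,f):
    c=cv2.resize(im[v0:v1,u0:u1,::-1],None,fx=s,fy=s,interpolation=cv2.INTER_CUBIC)
    for u in range(-(-u0//10)*10,u1,10): cv2.line(c,((u-u0)*s,0),((u-u0)*s,12 if u%50==0 else 5),(0,0,255),1); 
    for u in range(-(-u0//50)*50,u1,50): cv2.putText(c,str(u),((u-u0)*s,24),0,.4,(0,0,255))
    for v in range(-(-v0//10)*10,v1,10): cv2.line(c,(0,(v-v0)*s),(12 if v%50==0 else 5,(v-v0)*s),(0,0,255),1)
    for v in range(-(-v0//50)*50,v1,50): cv2.putText(c,str(v),(14,(v-v0)*s+4),0,.4,(0,0,255))
    cv2.imwrite(f,c)
E
python3 - <<'E'
from h import *
im=np.load("top0.npz")['im'];crop(im,275,115,465,245,4,"pics/tc0.png")
im=np.load("side0.npz")['im'];crop(im,275,165,455,365,3,"pics/sc0.png")
E
```

```text
(no output)
```

View pics/tc0.png

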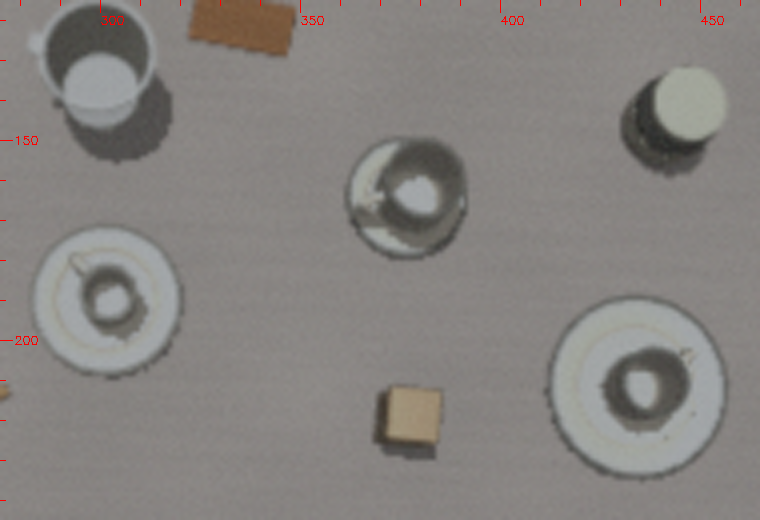

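View pics/sc0.png

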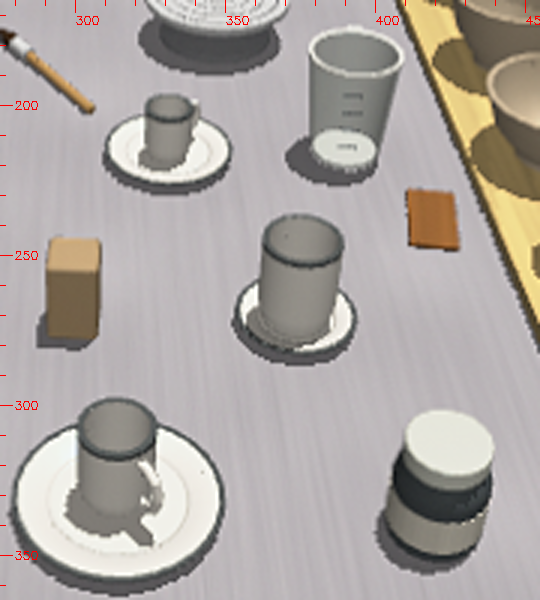

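```bash
cat >> h.py <<'E'
from scipy.optimize import least_squares
def cloud(n,d):
    m=cams.camera_model(n);K=np.array([[m['fx'],0,m['cx']],[0,m['fy'],m['cy']],[0,0,1]])
    v,u=np.nonzero(d>0);p=cv2.undistortPoints(np.c_[u,v].astype(float)[:,None],K,np.array(m['D']))[:,0]
    X=np.c_[p,np.ones(len(p))]*d[v,u][:,None]
    return (X-m['t'])@np.array(m['R'])
SZ={'small':(.023,.054),'medium':(.0275,.068),'large':(.032,.084)}
def fitcup(P,name,g,z0=.006):
    "axis of a cup whose foot is at z0, near g; and handle yaw (deg)"
    R,H=SZ[name];c=np.array(g[:2],float)
    for w in(.03,.015,.012):
        q=P[(np.hypot(*(P[:,:2]-c).T)<R+w)&(P[:,2]>z0+.45*H)&(P[:,2]<z0+H+.004)]
        f=lambda c:(lambda r:np.where(r>R-.002,r-R,np.minimum(r-(R-.004),0)*0.3))(np.hypot(*(q[:,:2]-c).T))
        c=least_squares(f,c,loss='soft_l1',f_scale=.002).x
    r=np.hypot(*(P[:,:2]-c).T)
    h=P[(r>R+.007)&(r<R+.026)&(P[:,2]>z0+.25*H)&(P[:,2]<z0+H)][:,:2]-c
    return c,len(q),np.degrees(np.arctan2(*h.mean(0)[::-1])) if len(h) else None,len(h)
E
python3 - <<'E'
from h import *
C={n:cloud(n,np.load(n+"0.npz")['d']) for n in("top","side")}
S={'medium':(302,190),'small':(376.6,164.4),'large':(434.5,211.6)};on={'medium':'small','small':'large','large':'medium'}
sd={'medium':(330.5,214.5),'small':(373.5,269.5),'large':(314.5,332)}
for k,(u,v) in S.items():
    s=ray("top",u,v,.012);print("saucer",k,s.round(4),'side',ray("side",*sd[k],.010).round(4))
    for n in C: print("  cup",on[k],n,fitcup(C[n],on[k],s))
    print("  both",fitcup(np.vstack(list(C.values())),on[k],s))
for nm,u,v,z in(("jug",299.5,130,.112),("jar",447,141,.085),("post",378.5,218.5,.075),("wheel",227,166,.054)): print(nm,ray("top",u,v,z).round(3))
for n in C:
  t=C[n];b=t[(abs(t[:,0]-.65)<.03)&(abs(t[:,1]+.1)<.03)];print(n,'table z',b[:,2].mean(),b[:,2].std())
  w=ray("top",227,166,.054);b=t[np.hypot(*(t[:,:2]-w[:2]).T)<.1];b=b[b[:,2]>.045];print('wheel',b.mean(0),b[:,:2].min(0),b[:,:2].max(0))
E
```

```text
saucer medium [0.4775 0.1077 0.012 ] side [0.4806 0.1091 0.01  ]
  cup small top (array([0.48023278, 0.11076902]), 93, np.float64(37.50191375278631), 11)
  cup small side (array([0.48060588, 0.10782829]), 256, np.float64(42.28351469376028), 19)
  both (array([0.48037597, 0.10877654]), 347, np.float64(41.06585427718234), 32)
saucer small [ 0.5688 -0.134   0.012 ] side [ 0.5734 -0.1334  0.01  ]
  cup large top (array([ 0.56890124, -0.13083279]), 230, np.float64(111.34149819983021), 15)
  cup large side (array([ 0.57120642, -0.1348345 ]), 761, None, 0)
  both (array([ 0.57090551, -0.13456717]), 985, np.float64(111.85932971675206), 20)
saucer large [ 0.4183 -0.3256  0.012 ] side [ 0.4217 -0.3293  0.01  ]
  cup medium top (array([ 0.41825044, -0.31889441]), 188, np.float64(-53.41734169240671), 11)
  cup medium side (array([ 0.42100051, -0.32290742]), 735, np.float64(-56.38721372120611), 58)
  both (array([ 0.41936573, -0.31989824]), 923, np.float64(-56.576119935620994), 80)
jug [0.649 0.118 0.112]
jar [ 0.636 -0.347  0.085]
post [ 0.387 -0.131  0.075]
wheel [0.542 0.346 0.054]
top table z 0.00046683359214153475 0.003089135096703743
wheel [0.54516763 0.35012946 0.05415922] [0.46812282 0.2728289 ] [0.62450828 0.43060257]
side table z 0.0007808258634133052 0.0018180699199278965
wheel [0.54627958 0.34184612 0.05478183] [0.46788844 0.26744964] [0.62696875 0.42868554]
```

```bash
cat > go.py <<'E'
import sys,numpy as np
from cell import manip
def go(x,y,z,yaw):
    s=manip.sense();p=np.array(s['tcp_pos']);r,pi,yw=s['tool_rot']
    d=(yaw-yw+180)%360-180;a=np.radians(yaw);D=(np.array([x,y,z])-p)*1000
    print("turn az %.3f rad; then shift tool x %.1f y %.1f z %.1f mm"%(-np.radians(d),D[0]*np.cos(a)+D[1]*np.sin(a),D[0]*np.sin(a)-D[1]*np.cos(a),-D[2]))
    print("t",round(s['clock'],2),"tcp",p.round(4),"rot",np.round(s['tool_rot'],2),"w",round(s['gripper_width'],3),"q7",round(s['joint_pos'][6],1))
if len(sys.argv)>4: go(*map(float,sys.argv[1:5]))
E
python3 go.py .48 .109 .25 41
```

```text
turn az 2.125 rad; then shift tool x -97.4 y 561.6 z 53.4 mm
t 0.1 tcp [0.1851 0.5967 0.3034] rot [-179.94    0.    162.77] w 1.0 q7 -6.5
```

```bash
python3 -m jog '[[0,0,0.177,0,0,0,0],[0,0,0.177,0,0,0,0],[0,0,0.177,0,0,0,0],[0,0,0.177,0,0,0,0],[0,0,0.177,0,0,0,0],[0,0,0.177,0,0,0,0],[0,0,0.177,0,0,0,0],[0,0,0.177,0,0,0,0],[0,0,0.177,0,0,0,0],[0,0,0.177,0,0,0,0]]'
python3 -m jog '[[0,0,0.177,0,0,0,0],[0,0,0.177,0,0,0,0],[0,0,0,-8,46,0,0],[0,0,0,-8,46,0,0],[0,0,0,-8,46,0,0],[0,0,0,-8,46,0,0],[0,0,0,-8,46,0,0],[0,0,0,-8,46,0,0],[0,0,0,-8,46,0,0]]'
python3 -m jog '[[0,0,0,-8,46,0,0],[0,0,0,-8,46,0,0],[0,0,0,-8,46,0,0],[0,0,0,-8,46,10,0],[0,0,0,-8,46,20,0],[0,0,0,0,0,20,0],[0,0,0,0,0,0,0]]'
python3 go.py .48 .109 .15 41
```

```text
clock: 1.35
tcp_pos: [0.1851, 0.5968, 0.3036]
tool_rot: [180.0, 0.0, 61.0]
force: [-1.3, 0.3, -0.1]
gripper_width: 1.0
finger_force: 0.0
clock: 2.48
tcp_pos: [0.355, 0.316, 0.3039]
tool_rot: [-180.0, 0.0, 41.1]
force: [1.0, 0.0, -0.0]
gripper_width: 1.004
finger_force: 0.0
clock: 3.35
tcp_pos: [0.4749, 0.1172, 0.2529]
tool_rot: [-180.0, 0.1, 41.0]
force: [0.3, 0.7, -0.3]
gripper_width: 0.999
finger_force: 0.0
turn az 0.000 rad; then shift tool x -1.6 y 9.5 z 102.9 mm
t 3.35 tcp [0.4749 0.1172 0.2529] rot [-1.7997e+02  1.5000e-01  4.1010e+01] w 0.999 q7 -50.3
```

```bash
python3 -m jog '[[0,0,0,-2,9,30,0],[0,0,0,0,0,40,0],[0,0,0,0,0,33,0],[0,0,0,0,0,0,0]]'
python3 - <<'E'
from h import *
im,d=cams.get_image("side");crop(im,270,130,400,250,5,"pics/s1.png")
E
python3 go.py .48 .109 .09 41
```

```text
clock: 3.85
tcp_pos: [0.4792, 0.1099, 0.1502]
tool_rot: [-179.9, 0.1, 41.1]
force: [-0.4, 0.0, 1.3]
gripper_width: 1.001
finger_force: 0.0
turn az 0.002 rad; then shift tool x -0.5 y 0.8 z 61.5 mm
t 3.9 tcp [0.4798 0.1099 0.1515] rot [-1.7998e+02  4.0000e-02  4.1100e+01] w 1.003 q7 -42.3
```

View pics/s1.png

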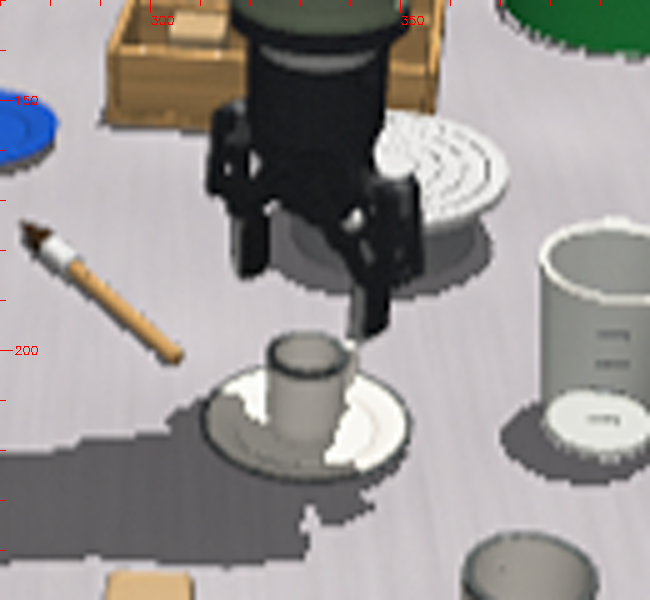

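The fingers straddle the small cup, with the tips at (320,183) and (344,195). The rim centre is at (331,201) and the handle is at the right, clear of the pads. I'll go down and grip.

```bash
python3 -c "
from h import *
print(proj('side',[[.48,.109,.06],[.4798,.1099,.09]]),ray('side',332,189,.091),ray('side',331.3,201,.06))"
python3 -m jog '[[0,0,0,0,0,20,0],[0,0,0,0,0,20,0],[0,0,0,0,0,20,0],[0,0,0,0,0,1,0],[0,0,0,0,0,0,0.3],[0,0,0,0,0,0,0.4],[0,0,0,0,0,0,0.5],[0,0,0,0,0,0,0.6],[0,0,0,0,0,0,0.6],[0,0,0,0,0,0,0.6]]' 25
```

```text
[[330.89088961 200.03544774]
 [331.1626414  190.89123373]] [0.48265598 0.11857008 0.091     ] [0.48086802 0.10388182 0.06      ]
clock: 5.15
tcp_pos: [0.4803, 0.1098, 0.0909]
tool_rot: [180.0, -0.1, 41.1]
force: [-1.9, 0.5, 14.3]
gripper_width: 0.521
finger_force: 23.4
```

```bash
python3 -m jog '[[0,0,0,0,0,-10,0.6],[0,0,0,0,0,-30,0.6],[0,0,0,0,0,-40,0.6],[0,0,0,0,0,-40,0.6],[0,0,0,0,0,0,0.6]]'
python3 go.py .546 .349 .138 41
```

```text
clock: 5.78
tcp_pos: [0.4807, 0.1099, 0.2127]
tool_rot: [179.9, -0.2, 41.1]
force: [-1.0, 0.8, -2.0]
gripper_width: 0.523
finger_force: 26.3
turn az 0.001 rad; then shift tool x 206.2 y -137.6 z 74.7 mm
t 5.78 tcp [0.4807 0.1099 0.2127] rot [179.94  -0.24  41.07] w 0.523 q7 -45.7
```

```bash
python3 -m jog '[[0,0,0,13,-9,0,0.6],[0,0,0,26,-17,0,0.6],[0,0,0,26,-17,0,0.6],[0,0,0,26,-17,0,0.6],[0,0,0,26,-17,0,0.6],[0,0,0,26,-17,0,0.6],[0,0,0,26,-17,0,0.6],[0,0,0,25,-17,0,0.6],[0,0,0,12,-9,0,0.6],[0,0,0,0,0,0,0.6]]'
python3 -m jog '[[0,0,0,0,0,30,0.6],[0,0,0,0,0,25,0.6],[0,0,0,0,0,12,0.6],[0,0,0,0,0,0,0.6]]'
python3 - <<'E'
from h import *
im,d=cams.get_image("side");crop(im,290,70,420,200,4,"pics/s2.png")
E
python3 go.py .546 .349 .138 41
```

```text
clock: 7.02
tcp_pos: [0.5447, 0.3488, 0.2089]
tool_rot: [180.0, 0.1, 41.1]
force: [0.8, -1.4, -1.7]
gripper_width: 0.524
finger_force: 26.3
clock: 7.52
tcp_pos: [0.5451, 0.3474, 0.1426]
tool_rot: [180.0, 0.1, 41.0]
force: [0.2, 0.5, -1.1]
gripper_width: 0.524
finger_force: 26.2
turn az 0.001 rad; then shift tool x 1.3 y -0.6 z 5.4 mm
t 7.58 tcp [0.5454 0.3477 0.1434] rot [179.99  -0.    41.03] w 0.523 q7 -63.4
```

View pics/s2.png

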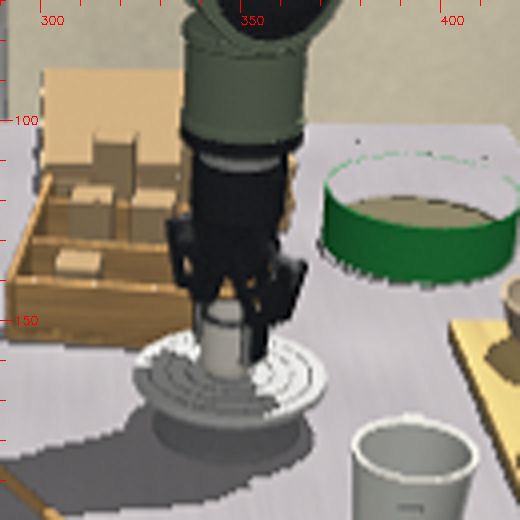

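The small cup hangs upright just over the middle of the wheel, with its foot near (347,162). I'll lower it until it touches.

```bash
for i in 1 2 ; do python3 -m jog '[[0,0,0,0,0,1.5,0.6],[0,0,0,0,0,1,0.6],[0,0,0,0,0,0,0.6]]' | grep -E "tcp_pos|force"; done
```

```text
tcp_pos: [0.5452, 0.3483, 0.1406]
force: [0.7, -0.8, -1.8]
finger_force: 26.2
tcp_pos: [0.5453, 0.3483, 0.1389]
force: [-5.5, -2.8, 17.2]
finger_force: 27.7
```

```bash
python3 -m jog '[[0,0,0,0,0,-1,0.45],[0,0,0,0,0,0,0.4],[0,0,0,0,0,0,0.3],[0,0,0,0,0,0,0.1],[0,0,0,0,0,0,0],[0,0,0,0,0,0,0],[0,0,0,0,0,-20,0],[0,0,0,0,0,-40,0],[0,0,0,0,0,-40,0],[0,0,0,0,0,-30,0]]'
python3 go.py .4195 -.321 .27 124
```

```text
clock: 9.57
tcp_pos: [0.5455, 0.3481, 0.2722]
tool_rot: [180.0, -0.1, 41.0]
force: [-0.3, -0.2, -1.1]
gripper_width: 1.001
finger_force: 0.0
turn az -1.448 rad; then shift tool x -484.3 y -478.6 z 2.2 mm
t 9.57 tcp [0.5455 0.3481 0.2722] rot [ 1.7999e+02 -1.2000e-01  4.1050e+01] w 1.001 q7 -67.4
```

```bash
python3 -m jog '[[0,0,-0.181,0,0,0,0],[0,0,-0.181,0,0,0,0],[0,0,-0.181,0,0,0,0],[0,0,-0.181,0,0,0,0],[0,0,-0.181,0,0,0,0],[0,0,-0.181,0,0,0,0],[0,0,-0.181,0,0,0,0],[0,0,-0.181,0,0,0,0]]' | head -3
python3 -m jog '[[0,0,0,-35,-35,0,0],[0,0,0,-35,-35,0,0],[0,0,0,-35,-35,0,0],[0,0,0,-35,-35,0,0],[0,0,0,-35,-35,0,0],[0,0,0,-35,-35,0,0],[0,0,0,-35,-35,0,0],[0,0,0,-35,-35,0,0],[0,0,0,-35,-35,0,0],[0,0,0,-35,-35,0,0]]' |head -3
python3 -m jog '[[0,0,0,-35,-35,0,0],[0,0,0,-35,-35,0,0],[0,0,0,-35,-35,20,0],[0,0,0,-20,-20,40,0],[0,0,0,0,0,30,0],[0,0,0,0,0,0,0]]'
python3 go.py .4195 -.321 .165 124
```

```text
clock: 10.58
tcp_pos: [0.5454, 0.3479, 0.2704]
tool_rot: [179.9, 0.0, 124.3]
clock: 11.82
tcp_pos: [0.4506, -0.1396, 0.2702]
tool_rot: [179.9, 0.1, 124.0]
clock: 12.58
tcp_pos: [0.4166, -0.3114, 0.1785]
tool_rot: [-179.9, -0.1, 124.0]
force: [-0.3, 0.3, 0.1]
gripper_width: 1.0
finger_force: 0.0
turn az -0.000 rad; then shift tool x -9.6 y -3.0 z 13.5 mm
t 12.57 tcp [ 0.4166 -0.3114  0.1785] rot [-1.7992e+02 -1.1000e-01  1.2398e+02] w 1.0 q7 77.0
```

```bash
python3 -m jog '[[0,0,0,-10,-3,13,0],[0,0,0,0,0,0,0]]'|head -3
python3 - <<'E'
from h import *
im,d=cams.get_image("side");crop(im,240,220,390,370,4,"pics/s3.png")
C=np.vstack([cloud("side",d)]);print(fitcup(C,'medium',(.4195,-.321)))
E
python3 go.py .4195 -.321 .105 124
```

```text
clock: 12.82
tcp_pos: [0.4209, -0.3219, 0.1663]
tool_rot: [180.0, 0.1, 124.0]
(array([ 0.42126549, -0.32276615]), 734, np.float64(-56.754896442672), 55)
turn az 0.000 rad; then shift tool x 1.2 y -0.7 z 61.5 mm
t 12.88 tcp [ 0.4208 -0.3216  0.1665] rot [1.7999e+02 4.0000e-02 1.2403e+02] w 1.0 q7 78.1
```

View pics/s3.png

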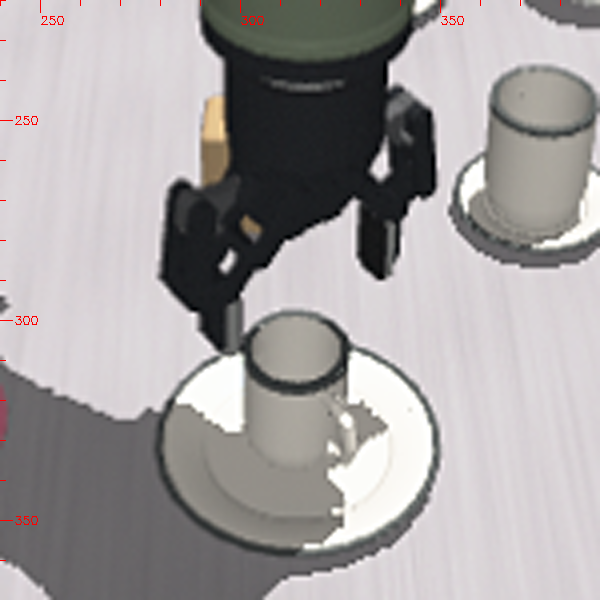

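The fingers, with tips at (294,307) and (334,289), straddle the medium cup evenly around its rim centre at (313,308). The handle is square to the closing line. I'll go down, grip and lift.

```bash
python3 -m jog '[[0,0,0,0,0,20,0],[0,0,0,0,0,20,0],[0,0,0,0,0,20,0],[0,0,0,0,0,0,0],[0,0,0,0,0,0,0.2],[0,0,0,0,0,0,0.3],[0,0,0,0,0,0,0.4],[0,0,0,0,0,0,0.5],[0,0,0,0,0,0,0.5],[0,0,0,0,0,0,0.5]]' 30
python3 -m jog '[[0,0,0,0,0,-10,0.5],[0,0,0,0,0,-30,0.5],[0,0,0,0,0,-40,0.5],[0,0,0,0,0,-40,0.5],[0,0,0,0,0,0,0.5]]'
python3 go.py .479 .1085 .12 124
```

```text
clock: 14.12
tcp_pos: [0.4208, -0.3215, 0.1068]
tool_rot: [180.0, 0.1, 124.0]
force: [-1.8, 1.7, 10.6]
gripper_width: 0.622
finger_force: 29.8
clock: 14.75
tcp_pos: [0.4213, -0.3218, 0.229]
tool_rot: [179.9, 0.3, 124.0]
force: [0.3, -0.1, -2.7]
gripper_width: 0.623
finger_force: 32.6
turn az 0.000 rad; then shift tool x 324.5 y 288.5 z 109.0 mm
t 14.75 tcp [ 0.4213 -0.3218  0.229 ] rot [179.86   0.25 124.02] w 0.623 q7 76.4
```

```bash
python3 - <<'E'
from h import *
im,d=cams.get_image("side");crop(im,290,190,370,240,8,"pics/a.png")
im,d=cams.get_image("top");crop(im,262,165,342,215,8,"pics/b.png")
cv2.imwrite("pics/s4.png",cv2.resize(np.vstack([cv2.imread("pics/a.png"),cv2.imread("pics/b.png")]),None,fx=.74,fy=.74))
E
```

```text
(no output)
```

View pics/s4.png

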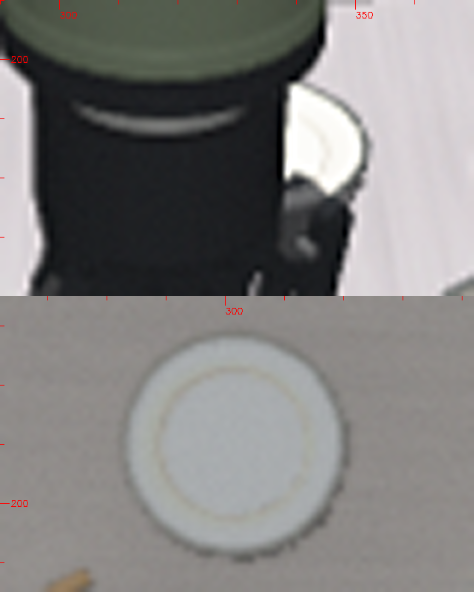

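The lower part of the picture (top camera) shows the empty medium saucer undisturbed, centred at about (301.3,189.7), which is roughly (0.479, 0.109). I'll carry the medium cup there.

```bash
python3 -m jog '[[0,0,0,16,14,0,0.5],[0,0,0,36,32,0,0.5],[0,0,0,36,32,0,0.5],[0,0,0,36,32,0,0.5],[0,0,0,36,32,0,0.5],[0,0,0,36,32,0,0.5],[0,0,0,36,32,0,0.5],[0,0,0,36,32,0,0.5],[0,0,0,36,32,0,0.5],[0,0,0,20,15,0,0.5]]'|head -3
python3 -m jog '[[0,0,0,0,0,10,0.5],[0,0,0,0,0,40,0.5],[0,0,0,0,0,40,0.5],[0,0,0,0,0,15,0.5],[0,0,0,0,0,0,0.5]]'
python3 go.py .479 .109 .1065 124
```

```text
clock: 16.1
tcp_pos: [0.4748, 0.1092, 0.2248]
tool_rot: [-179.9, -0.0, 124.2]
clock: 16.73
tcp_pos: [0.4749, 0.106, 0.1203]
tool_rot: [-179.9, -0.0, 124.0]
force: [0.7, 0.8, -1.1]
gripper_width: 0.622
finger_force: 32.3
turn az -0.000 rad; then shift tool x 0.2 y 5.1 z 13.8 mm
t 16.73 tcp [0.4749 0.106  0.1203] rot [-1.7988e+02 -2.0000e-02  1.2398e+02] w 0.622 q7 28.5
```

```bash
python3 -m jog '[[0,0,0,0,5,0,0.5],[0,0,0,0,0,8,0.5],[0,0,0,0,0,3,0.5],[0,0,0,0,0,0,0.5]]'
python3 - <<'E'
from h import *
im,d=cams.get_image("side");crop(im,280,150,390,250,5,"pics/s5.png")
E
python3 go.py .479 .109 .1065 124
```

```text
clock: 17.23
tcp_pos: [0.4793, 0.1095, 0.1098]
tool_rot: [-180.0, -0.0, 124.0]
force: [-0.4, -0.0, -1.8]
gripper_width: 0.625
finger_force: 32.4
turn az 0.001 rad; then shift tool x -0.2 y -0.6 z 3.4 mm
t 17.27 tcp [0.4794 0.1095 0.1099] rot [-179.99   -0.    124.03] w 0.621 q7 28.6
```

View pics/s5.png

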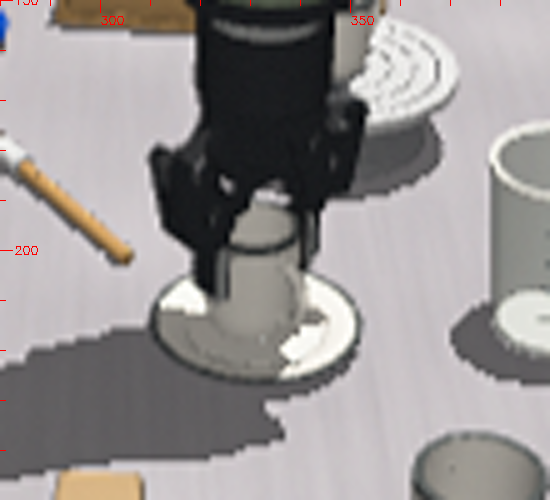

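The medium cup hangs just above the medium saucer. Its axis is at column 331 and the saucer spans 310–352, so it is centred. I'll lower and release.

```bash
for i in 1 2; do python3 -m jog '[[0,0,0,0,0,1,0.5],[0,0,0,0,0,1,0.5],[0,0,0,0,0,0,0.5]]' | grep -E "tcp_pos|force"; done
```

```text
tcp_pos: [0.4794, 0.1095, 0.1078]
force: [-0.2, -0.7, -1.2]
finger_force: 32.4
tcp_pos: [0.4795, 0.1096, 0.1068]
force: [-5.7, 0.0, 27.1]
finger_force: 35.0
```

```bash
python3 -m jog '[[0,0,0,0,0,-1,0.38],[0,0,0,0,0,0,0.3],[0,0,0,0,0,0,0.2],[0,0,0,0,0,0,0.1],[0,0,0,0,0,0,0],[0,0,0,0,0,0,0],[0,0,0,0,0,-20,0],[0,0,0,0,0,-40,0],[0,0,0,0,0,-40,0],[0,0,0,0,0,-40,0]]'
python3 go.py .570 -.1335 .18 111
```

```text
clock: 19.27
tcp_pos: [0.4793, 0.1095, 0.2482]
tool_rot: [-180.0, 0.0, 124.0]
force: [0.2, 0.2, -0.7]
gripper_width: 1.001
finger_force: 0.0
turn az 0.227 rad; then shift tool x -259.4 y -2.4 z 68.2 mm
t 19.27 tcp [0.4793 0.1095 0.2482] rot [-180.      0.    124.03] w 1.001 q7 24.1
```

```bash
python3 -m jog '[[0,0,0.114,0,0,0,0],[0,0,0.113,0,0,0,0],[0,0,0,-37,0,0,0],[0,0,0,-37,0,0,0],[0,0,0,-37,0,0,0],[0,0,0,-37,0,0,0],[0,0,0,-37,0,0,0],[0,0,0,-37,0,0,0],[0,0,0,-37,-2,0,0],[0,0,0,0,0,0,0]]'|head -3
python3 -m jog '[[0,0,0,0,0,40,0],[0,0,0,0,0,28,0],[0,0,0,0,0,0,0]]'|head -3
python3 - <<'E'
from h import *
im,d=cams.get_image("side");crop(im,310,170,440,300,4,"pics/s6.png");print(fitcup(cloud("side",d),'large',(.570,-.1335)))
im,d=cams.get_image("top");P=cloud("top",d);print(fitcup(P,'medium',(.479,.109)),fitcup(P,'small',(.546,.349),.054))
E
python3 go.py .570 -.1335 .119 111
```

```text
clock: 20.52
tcp_pos: [0.5705, -0.1358, 0.2468]
tool_rot: [-180.0, 0.1, 110.8]
clock: 20.9
tcp_pos: [0.5696, -0.132, 0.1775]
tool_rot: [-179.8, -0.1, 111.1]
(array([ 0.57145274, -0.13468958]), 763, None, 0)
(array([0.4771073 , 0.10877635]), 133, np.float64(-54.2104268960714), 11) (array([0.54436128, 0.34631388]), 147, np.float64(43.03739444980528), 9)
turn az 0.001 rad; then shift tool x -0.5 y -1.0 z 60.7 mm
t 21.0 tcp [ 0.5707 -0.1326  0.1797] rot [1.7998e+02 1.0000e-02 1.1104e+02] w 0.998 q7 43.2
```

View pics/s6.png

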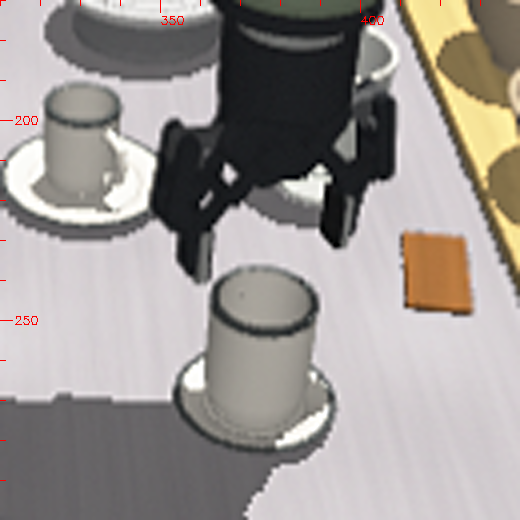

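The medium cup stands well on its saucer at (330,212). The pads, at (362,236) and (391,226), straddle the large cup, whose rim centre is at (374,245). I'll go down and grip.

```bash
python3 -m jog '[[0,0,0,-1,-1,20,0],[0,0,0,0,0,20,0],[0,0,0,0,0,20,0],[0,0,0,0,0,0,0],[0,0,0,0,0,0,0.15],[0,0,0,0,0,0,0.2],[0,0,0,0,0,0,0.3],[0,0,0,0,0,0,0.4],[0,0,0,0,0,0,0.4],[0,0,0,0,0,0,0.4]]' 35
python3 -m jog '[[0,0,0,0,0,-10,0.4],[0,0,0,0,0,-30,0.4],[0,0,0,0,0,-40,0.4],[0,0,0,0,0,-40,0.4],[0,0,0,0,0,0,0.4]]'
python3 go.py .420 -.325 .135 111
```

```text
clock: 22.25
tcp_pos: [0.5704, -0.1342, 0.1197]
tool_rot: [179.9, 0.0, 111.0]
force: [0.2, 1.2, 7.3]
gripper_width: 0.722
finger_force: 36.6
clock: 22.88
tcp_pos: [0.5709, -0.1345, 0.2422]
tool_rot: [179.8, 0.1, 111.0]
force: [0.5, 1.4, -3.4]
gripper_width: 0.728
finger_force: 39.6
turn az 0.000 rad; then shift tool x -123.8 y -209.1 z 107.2 mm
t 22.88 tcp [ 0.5709 -0.1345  0.2422] rot [1.7975e+02 1.2000e-01 1.1102e+02] w 0.728 q7 41.7
```

```bash
python3 -m jog '[[0,0,0,-8,-13,0,0.4],[0,0,0,-18,-30,0,0.4],[0,0,0,-18,-30,0,0.4],[0,0,0,-18,-30,0,0.4],[0,0,0,-18,-30,0,0.4],[0,0,0,-18,-30,0,0.4],[0,0,0,-17,-30,0,0.4],[0,0,0,-9,-16,0,0.4],[0,0,0,0,0,0,0.4]]'|head -3
python3 -m jog '[[0,0,0,0,0,20,0.4],[0,0,0,0,0,40,0.4],[0,0,0,0,0,35,0.4],[0,0,0,0,0,10,0.4],[0,0,0,0,0,0,0.4]]'
python3 - <<'E'
from h import *
im,d=cams.get_image("side");crop(im,250,240,380,370,5,"pics/s7.png")
E
python3 go.py .420 -.325 .1197 111
```

```text
clock: 24.0
tcp_pos: [0.4181, -0.3258, 0.2384]
tool_rot: [-180.0, -0.0, 110.9]
clock: 24.62
tcp_pos: [0.4196, -0.3246, 0.1339]
tool_rot: [-180.0, -0.0, 111.1]
force: [0.4, 0.1, -2.5]
gripper_width: 0.727
finger_force: 39.6
turn az 0.001 rad; then shift tool x -0.1 y 0.1 z 14.9 mm
t 24.68 tcp [ 0.4198 -0.3249  0.1346] rot [1.7998e+02 3.0000e-02 1.1105e+02] w 0.726 q7 70.0
```

View pics/s7.png

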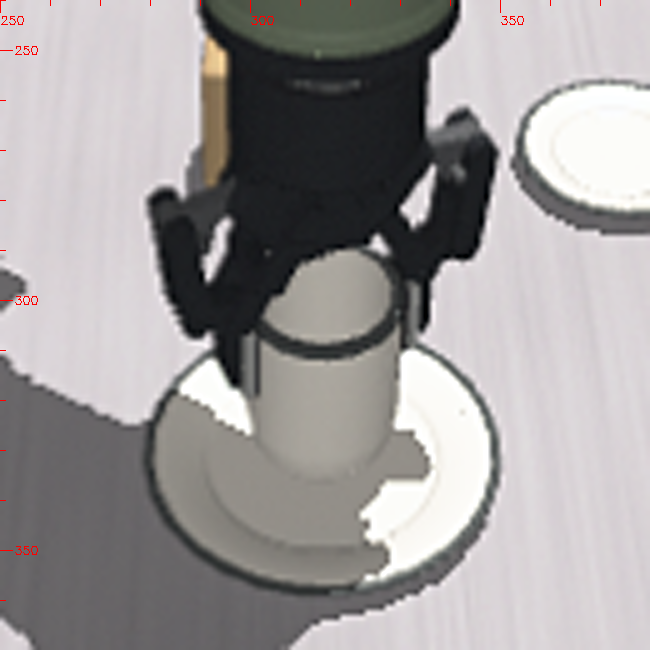

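The large cup's axis is at column 315 and the large saucer spans 280–350, so it is centred, with a gap of about 15 mm to go.

```bash
python3 -c "
from h import *
a=np.linspace(0,6.283,100);P=np.c_[.42+.075*np.cos(a),-.325+.075*np.sin(a),0*a+.012];p=proj('side',P);print(p.min(0),p.max(0))"
python3 -m jog '[[0,0,0,0,0,8,0.4],[0,0,0,0,0,4,0.4],[0,0,0,0,0,0,0.4]]'| grep -E "tcp_pos|force"
for i in 1 2; do python3 -m jog '[[0,0,0,0,0,1,0.4],[0,0,0,0,0,1,0.4],[0,0,0,0,0,0,0.4]]' | grep -E "tcp_pos|force"; done
```

```text
[277.95223057 303.99484666] [349.20338227 359.08537109]
tcp_pos: [0.4193, -0.3249, 0.1219]
force: [0.2, -0.6, -2.0]
finger_force: 39.7
tcp_pos: [0.4193, -0.3249, 0.1199]
force: [0.5, -0.3, -2.8]
finger_force: 39.7
tcp_pos: [0.4197, -0.325, 0.1194]
force: [-6.4, 7.9, 35.1]
finger_force: 43.2
```

```bash
python3 -m jog '[[0,0,0,0,0,-1,0.27],[0,0,0,0,0,0,0.2],[0,0,0,0,0,0,0.1],[0,0,0,0,0,0,0],[0,0,0,0,0,0,0],[0,0,0,0,0,0,0],[0,0,0,0,0,-20,0],[0,0,0,0,0,-40,0],[0,0,0,0,0,-40,0],[0,0,0,0,0,-40,0]]'
python3 go.py .5455 .348 .20 41
```

```text
clock: 27.05
tcp_pos: [0.4192, -0.3249, 0.2602]
tool_rot: [-180.0, -0.0, 111.0]
force: [0.4, -0.3, -0.4]
gripper_width: 1.0
finger_force: 0.0
turn az 1.222 rad; then shift tool x 536.8 y -424.9 z 60.2 mm
t 27.05 tcp [ 0.4192 -0.3249  0.2602] rot [-180.     -0.    111.02] w 1.0 q7 65.3
```

```bash
python3 -m jog '[[0,0,0.175,0,0,0,0],[0,0,0.175,0,0,0,0],[0,0,0.175,0,0,0,0],[0,0,0.175,0,0,0,0],[0,0,0.174,0,0,0,0],[0,0,0.174,0,0,0,0],[0,0,0.174,0,0,0,0],[0,0,0,0,0,0,0]]'|head -3
python3 -m jog '[[0,0,0,38,-30,0,0],[0,0,0,38,-30,0,0],[0,0,0,38,-30,0,0],[0,0,0,38,-30,0,0],[0,0,0,38,-30,0,0],[0,0,0,38,-30,0,0],[0,0,0,38,-30,0,0],[0,0,0,38,-30,0,0],[0,0,0,38,-30,0,0],[0,0,0,38,-30,0,0]]'|head -3
python3 -m jog '[[0,0,0,38,-30,0,0],[0,0,0,38,-30,0,0],[0,0,0,38,-30,0,0],[0,0,0,38,-30,0,0],[0,0,0,0,0,0,0],[0,0,0,0,0,0,0]]'|head -3
python3 go.py .5455 .348 .20 41
```

```text
clock: 28.05
tcp_pos: [0.4194, -0.3248, 0.2588]
tool_rot: [-180.0, 0.0, 41.1]
clock: 29.3
tcp_pos: [0.5093, 0.1524, 0.259]
tool_rot: [-180.0, -0.0, 41.3]
clock: 30.05
tcp_pos: [0.5452, 0.3404, 0.2587]
tool_rot: [180.0, 0.0, 41.1]
turn az 0.003 rad; then shift tool x 5.2 y -5.6 z 58.7 mm
t 30.05 tcp [0.5452 0.3404 0.2587] rot [1.7998e+02 4.0000e-02 4.1150e+01] w 1.0 q7 -60.0
```

```bash
python3 -m jog '[[0,0,0,5,-5,20,0],[0,0,0,0,-1,38,0],[0,0,0,0,0,0,0]]'|head -3
python3 - <<'E'
from h import *
im,d=cams.get_image("side");crop(im,300,80,400,180,5,"pics/s8.png");print(fitcup(cloud("side",d),'small',(.5455,.348),.054))
E
python3 go.py .5455 .348 .139 41
```

```text
clock: 30.42
tcp_pos: [0.5439, 0.348, 0.1983]
tool_rot: [-180.0, 0.3, 41.0]
(array([0.54512686, 0.34581166]), 194, np.float64(42.7228407777275), 13)
turn az -0.000 rad; then shift tool x 0.4 y 0.5 z 61.3 mm
t 30.48 tcp [0.5448 0.3481 0.2003] rot [1.7999e+02 1.2000e-01 4.0990e+01] w 0.998 q7 -58.6
```

View pics/s8.png

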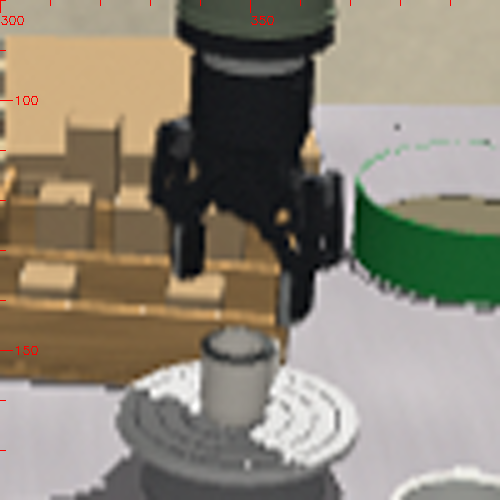

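The small cup stands on the wheel with its rim centre at (347,149), between the pads. I'll grip and lift it.

```bash
python3 -m jog '[[0,0,0,0,0,20,0],[0,0,0,0,0,20,0],[0,0,0,0,0,20,0],[0,0,0,0,0,1,0],[0,0,0,0,0,0,0.3],[0,0,0,0,0,0,0.4],[0,0,0,0,0,0,0.5],[0,0,0,0,0,0,0.6],[0,0,0,0,0,0,0.6],[0,0,0,0,0,0,0.6]]' 25
python3 -m jog '[[0,0,0,0,0,-10,0.6],[0,0,0,0,0,-30,0.6],[0,0,0,0,0,-40,0.6],[0,0,0,0,0,-40,0.6],[0,0,0,0,0,0,0.6]]'
python3 - <<'E'
from h import *
im,d=cams.get_image("side");crop(im,340,240,405,300,7,"pics/a.png")
im,d=cams.get_image("top");crop(im,343,135,408,195,7,"pics/b.png")
cv2.imwrite("pics/s9.png",cv2.resize(np.hstack([cv2.imread("pics/a.png"),cv2.imread("pics/b.png")]),(780,360)))
E
python3 go.py .571 -.132 .15 41
```

```text
clock: 31.72
tcp_pos: [0.5453, 0.3491, 0.1406]
tool_rot: [-180.0, -0.1, 41.0]
force: [-2.6, -0.5, 6.7]
gripper_width: 0.526
finger_force: 25.4
clock: 32.35
tcp_pos: [0.546, 0.3491, 0.2633]
tool_rot: [180.0, -0.3, 41.0]
force: [0.3, 0.7, -1.3]
gripper_width: 0.529
finger_force: 26.0
turn az 0.000 rad; then shift tool x -295.8 y 380.2 z 110.1 mm
t 32.45 tcp [0.5448 0.349  0.2601] rot [-1.7998e+02 -2.0000e-02  4.1020e+01] w 0.522 q7 -60.8
```

View pics/s9.png

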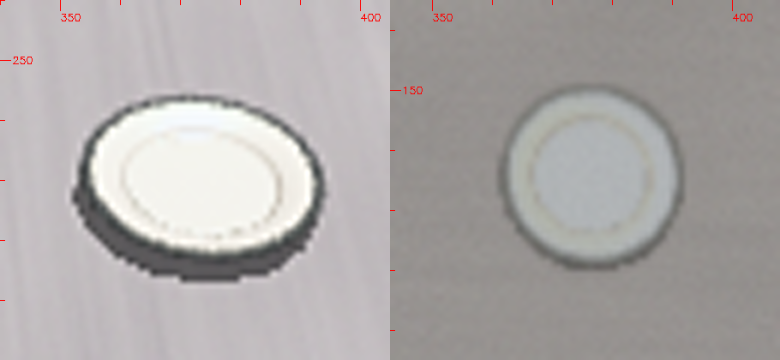

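The empty small saucer is undisturbed: centred near (373.2,268.5) in the side picture and (376.2,163.7) in the top one.

```bash
python3 -c "
from h import *
print(ray('top',376.2,163.7,.011),ray('side',373.2,268.5,.012),ray('side',373.2,270.2,.006))"
python3 -m jog '[[0,0,0,-12,16,0,0.6],[0,0,0,-28,36,0,0.6],[0,0,0,-28,36,0,0.6],[0,0,0,-28,36,0,0.6],[0,0,0,-28,36,0,0.6],[0,0,0,-28,36,0,0.6],[0,0,0,-28,36,0,0.6],[0,0,0,-28,36,0,0.6],[0,0,0,-28,36,0,0.6],[0,0,0,-28,36,0,0.6]]'|head -3
python3 -m jog '[[0,0,0,-20,26,0,0.6],[0,0,0,-11,14,20,0.6],[0,0,0,0,0,40,0.6],[0,0,0,0,0,40,0.6],[0,0,0,0,0,20,0.6],[0,0,0,0,0,0,0.6],[0,0,0,0,0,0,0.6]]'
python3 go.py .571 -.132 .095 41
```

```text
[ 0.57126734 -0.13279614  0.011     ] [ 0.5726557  -0.13197851  0.012     ] [ 0.57324338 -0.13147976  0.006     ]
clock: 33.7
tcp_pos: [0.568, -0.0832, 0.2592]
tool_rot: [-180.0, 0.1, 41.0]
clock: 34.58
tcp_pos: [0.5722, -0.1318, 0.1411]
tool_rot: [179.9, -0.0, 41.0]
force: [0.0, 0.6, -0.2]
gripper_width: 0.521
finger_force: 25.9
turn az 0.000 rad; then shift tool x -1.0 y -0.6 z 46.1 mm
t 34.58 tcp [ 0.5722 -0.1318  0.1411] rot [ 1.7993e+02 -4.0000e-02  4.1000e+01] w 0.521 q7 -10.3
```

```bash
python3 -m jog '[[0,0,0,0,0,25,0.6],[0,0,0,0,0,15,0.6],[0,0,0,0,0,4,0.6],[0,0,0,0,0,0,0.6],[0,0,0,0,0,0,0.6]]'
for i in 1 2 3; do python3 -m jog '[[0,0,0,0,0,1,0.6],[0,0,0,0,0,0,0.6]]' | grep -E "tcp_pos|force"; done
```

```text
clock: 35.2
tcp_pos: [0.5721, -0.1315, 0.0966]
tool_rot: [180.0, -0.0, 41.0]
force: [-0.0, 0.3, -1.0]
gripper_width: 0.524
finger_force: 26.0
tcp_pos: [0.5718, -0.1314, 0.095]
force: [1.9, 1.2, -0.7]
finger_force: 26.0
tcp_pos: [0.5717, -0.1314, 0.0938]
force: [0.2, 0.7, -0.8]
finger_force: 26.0
tcp_pos: [0.5717, -0.1314, 0.0928]
force: [-0.3, -0.2, -0.5]
finger_force: 26.0
```

```bash
python3 -m jog '[[0,0,0,0,0,1,0.6],[0,0,0,0,0,0.5,0.6],[0,0,0,0,0,0,0.6]]' | grep -E "tcp_pos|force"
```

```text
tcp_pos: [0.5718, -0.1315, 0.0925]
force: [-7.3, 3.7, 23.9]
finger_force: 28.3
```

Contact. I'll release and move well clear: up, then back to where the arm doesn't block the view.

```bash
python3 -m jog '[[0,0,0,0,0,-1,0.45],[0,0,0,0,0,0,0.4],[0,0,0,0,0,0,0.3],[0,0,0,0,0,0,0.1],[0,0,0,0,0,0,0],[0,0,0,0,0,0,0],[0,0,0,0,0,-20,0],[0,0,0,0,0,-40,0],[0,0,0,0,0,-50,0],[0,0,0,0,0,-50,0]]'|head -2
python3 -m jog '[[0,0,0,28,-36,-20,0],[0,0,0,28,-36,-20,0],[0,0,0,28,-36,0,0],[0,0,0,28,-36,0,0],[0,0,0,28,-36,0,0],[0,0,0,28,-36,0,0],[0,0,0,28,-36,0,0],[0,0,0,28,-36,0,0],[0,0,0,28,-36,0,0],[0,0,0,0,0,0,0]]'
python3 - <<'E'
from h import *
im,d=cams.get_image("side");P=cloud("side",d);cv2.imwrite("pics/s10.png",cv2.resize(im[160:380,250:450,::-1],None,fx=2.7,fy=2.7,interpolation=cv2.INTER_CUBIC))
im,d=cams.get_image("top");Q=cloud("top",d)
for n,g in(('small',(.572,-.132)),('medium',(.479,.109)),('large',(.42,-.325))): print(n,fitcup(P,n,g)[:2],fitcup(Q,n,g)[:2])
crop(im,275,135,465,245,4,"pics/t10.png")
E
```

```text
clock: 37.58
tcp_pos: [0.5715, -0.1316, 0.2553]
clock: 38.83
tcp_pos: [0.5483, 0.282, 0.2931]
tool_rot: [-180.0, -0.0, 41.3]
force: [-0.1, -0.8, 0.6]
gripper_width: 1.006
finger_force: 0.0
small (array([ 0.57111789, -0.13290903]), 369) (array([ 0.57227467, -0.12933856]), 123)
medium (array([0.47954112, 0.10956907]), 368) (array([0.4775638 , 0.10850326]), 135)
large (array([ 0.41975529, -0.32572327]), 1038) (array([ 0.41865958, -0.32456682]), 269)
```

View pics/s10.png

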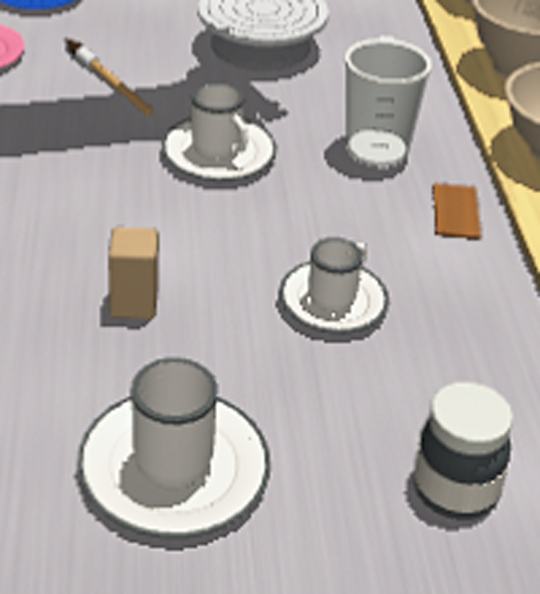

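All three cups stand upright in the middle of their own saucers: medium at crop (218,145), small at (334,295) and large at (175,455). The jug, jar and post are where they were, so I'm handing in.

```bash
python3 -c "
from cell import ticket
print(ticket.hand_in())"
```

```text
the job is handed in; nothing more can be done
None
```

The job is handed in at about 39 s: in the last pictures each cup stands upright, within a few millimetres of the middle of its own saucer, and the saucers, jug, glaze jar and kiln post look unmoved; the hand-in returned no verdict.

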